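# Check in a sample case and hold its lid open

## Task

Pick up the code reader, hold it steady for a good second pointing straight down about 6 cm above the middle of the barcode label on the case lid, then stand it back upright in the middle of its dock. Then try the lid by lifting its blue handle before touching the catch; only if it is caught, let go, slide the yellow catch all the way over to its open end, and take the handle again. Raise the lid by the handle to about 40 degrees and finish while still holding the handle with the lid at that angle, leaving everything else on the bench where it is.

Things in the scene. Friction and masses are not known exactly. Their poses are not given: they have to be found in the camera images.
- reader: hand-held stamp-shaped code reader, loose, 0.18 kg, 130 mm tall, upright on its dock. Foot 60 mm across (white, black rim, red band), tapering from 35 to 50 mm height; above that a grey upright grip up to the top, 42 mm along the reader's x, 30 mm along its y, orange trigger on the -x face. Origin: centre of the underside, where the window is; it reads along its -z
- reader_focus (a point): the reading point of the reader, 60 mm below the centre of its window (reader's -z): this point belongs on the label while reading
- dock_top (a point): centre of the top face of the reader's flat black round dock, 100 mm diameter, 10 mm high, fixed; it may be left or right of the case
- case: fixed white sample case, 220 mm along x, 240 along y, 66 mm high with its clear lid. Origin: centre of the underside; x points from the front (catch side) to the hinge side, z up. A grey catch box, 50 mm high, sits on its front face (x -146 to -110 mm, y -50 to 65 mm)
- label (a point): middle of the white 40 by 60 mm barcode label on top of the lid, z normal to the lid (up when shut); it sits 75 mm from the hinge and 45 mm to the case's +y side of the middle
- lid_handle (a point): middle of the lid's blue handle: a round bar 12 mm thick, 90 mm between its two posts, along this point's y, its centre 40 mm above the lid's top, free below. It lies 185 mm from the hinge along the lid and 46 mm above the hinge line. Turns with the lid; lid shut, its axes are the case's
- lid_hinge (a point): middle of the lid's hinge line, which runs along the case's y at the far top edge of the case; the handle moves on a circle about it. Turns with the lid
- lid (a joint): opening angle of the lid in rad: 0 shut, 1.3 at the stop, grows as the handle rises. The lid (0.28 to 0.42 kg) falls shut when let go; 1.5 to 3 N at the handle lift it. A hook hidden inside may hold it: then it lifts only about 0.02 rad (4 mm at the handle) and stops hard. Whether it is caught cannot be seen
- catch_knob (a point): middle of the top of the yellow catch slide on the grey catch box: 24 mm along the case's x, 12 mm along the case's y, standing 25 mm above the catch box (its top 76 mm above the bench). Axes as the case's. Slides along the case's +y
- catch (a joint): travel of the yellow catch slide in m: always 0 at the start, whether or not the lid is caught; 0.022 at its open end stop (towards the case's +y), where the hook has let go for good. Needs about 2 to 3 N and stays where it is left
- tub: bystander: open blue parts tub, 100 x 130 x 45 mm, loose, filled with small black parts; origin under its centre
- tape: bystander: yellow tape roll lying flat, 90 mm diameter, 24 mm high; origin under its centre
- driver: bystander: red screwdriver lying on the bench; origin under it
- bottle: bystander: closed blue bottle, 60 mm diameter, 150 mm high; origin under its centre
- pencup: bystander: blue pen cup, 90 mm diameter, 110 mm high, pens to 150 mm; origin under its centre
- mug: bystander: white mug, 76 mm diameter, 85 mm high; origin under its centre
- bin: bystander: small orange bin, 90 x 120 x 50 mm; origin under its centre
Not all that is in view belongs to the job. What is shaped like the reader but green is not meant.

How it is judged:
By the outcome, as a careful person would: the job done as asked, in the order asked, and still so for the second after the job is handed in, while the arm keeps its last pose, push and grip.
It also fails if it takes over 72 s, if anything falls off the work surface, if the arm or the gripper's body presses on something with over 40 N, if the wrist force passes 120 N, or if a joint passes its speed limit or range.

## Robot

A 6-joint arm with a two-finger parallel gripper is mounted at the origin on the work surface. World frame = base frame: x ahead of the robot, y to its left, z up, the work surface at z = 0. Lengths are in m, angles in rad, forces in N, time in s.
With the tool pointing down it reaches from about 0.425 to 0.95 m from the base axis. Payload 3.5 kg.
Tool frame: the origin (TCP) lies between the finger pads, 19 mm behind the fingertips; this is the grasp point; z points along the fingers, y is the line along which they close (so a half turn about z gives the same grasp; the last joint's range is limited). The gripper opens to 85 mm and grips with 20 to 120 N. Pads are 22 mm wide; open, the fingers measure 114 mm over their backs; the gripper's body (76 mm by 85 mm) begins 54 mm behind the grasp point. The pads swing forward as they close: fully open they stand 13 mm farther back than shut.
Start: joints at [1.132, 0.286, 1.577, -0, 1.279, -0.15], TCP at [0.192, 0.647, 0.25] pointing down, gripper open.
Joint ranges: [-2.77, 2.77], [-0.9, 2.22], [0.21, 2.48], [-1.53, 4.67], [0.24, 2.81], [-2.84, 2.84]. Speed limits (rad/s): [2.79, 2.79, 3.14, 3.14, 3.14, 3.14].

## Interface

Orientations are given as a unit quaternion [w, x, y, z].
In Python, from station import robot gives the robot as it stands.
- The arm moves only by the tool carry_out, never from a script. Its argument "targets" is text: rows parted by semicolons, each of 6 numbers parted by spaces: the shift along the tool's x, y, z each as a share of 0.4 m, from -1 to 1, then the turn, a rotation vector about the tool's x, y, z each as a share of 90 degrees, from -1 to 1. A call has 1 to 10 rows; each row is the pose to reach, as a shift and turn from the pose commanded when the call began, along the tool's axes at that moment; what a row does not reach only later rows make up. A row lasts 1/10 s, in which the tool goes at most 50 mm and 8.59 degrees, less where a joint would pass 70% of its speed; a pose out of reach is approached as far as the arm can. A call with a number of a shift or a turn outside -1 to 1 is refused whole. A call with a gripper value outside its range is refused whole. "gripper" is the closure, from -1 (fully open) to 1 (shut), set as the call begins (left out, the last holds). The fingers move at their own pace and stop on an object; the grip force is fixed at half the most. Time passes only in rows, so rows that repeat a pose let the fingers close. It gives the time, the measured TCP pose, the force, the opening and the grip force at its end, in the units of the state.
- robot.get_state(): the state, without advancing time (a new reading comes with each control period).
- robot.camera(name): name is "scene" or "top" or "wrist"; returns the picture (384x512x3 uint8, blue, green, red); there is no depth.
- robot.get_calibration(name): a dict with "fx", "fy", "cx", "cy" (pixels), "cam_to_world" (4x4, takes a point from camera to world coordinates); the wrist camera has in their place "T_tool_cam" (4x4, takes a point from camera to tool coordinates, whose origin is the TCP and whose axes are the flange's). Camera axes: x right, y down, z forward; pixel columns grow to the right and rows downward; lengths in m; the calibration is good to about 2 mm. A picture is of the moment at which its call begins: read the wrist's pose just before it. get_calibration takes no time and is no camera call.
- robot.close_job(): hands the job in; it is judged then, once.
Trained networks look in the newest picture that a camera, given by its name, has taken for a name from the list of things; names that differ only in an ending like _2 or _b are one class to them, and where a whole thing is asked for, a point or a joint stands for the part that bears it (a point fixed in the world has none). Each returns a list of dicts, best first, with "score" (0 to 1); they miss things now and then, are a little off and sometimes report something else, mostly with a low value. They report only what shows in the picture. A call takes as long as a camera call. They do not tell look-alikes from the thing itself.
- robot.find_in(camera, label): "at" ([row, column] in pixels, amid what is visible of it).
The state is a dict: "time_s": time; "qpos": joint angles; "qvel": joint speeds; "joint_torque": joint torques, N m; "tool_pos": TCP position; "orientation": TCP orientation; "force": force on the tool from outside, world axes, zero at the start; "ft_torque": the same for the moment, N m; "finger_gap": finger opening in m; "grip_force": force on a finger pad.
Only numpy, scipy, OpenCV 4.12 (cv2) and the standard library are available. Lean on these libraries where they do the work, as an engineer would, in place of code of your own. Each camera call takes 0.05 s, during which the arm holds its last target. There are 200 camera calls.

## Working session

There is one attempt and no reset: what is moved stays moved. The work goes in short steps, Python scripts to look and compute and a tool call to move; the robot and the scene stay as the last step left them, time stands still between calls to the robot, and variables do not carry over. Pictures are saved under pics/ and viewed, at most 11 in all, crops included, and the job is handed in when it is done.

Besides the shell and the picture viewer there is one more tool, called after "Request:" as a command line: name --argument value ..., lists and objects as JSON in quotes. carry_out: Moves the arm, as the interface text tells. Its arguments: {"type":"object","properties":{"targets":{"type":"string"},"gripper":{"type":"number"}},"required":["targets"]}

```bash
ls; mkdir -p pics
python3 - <<'E'
from station import robot
import cv2,json,numpy as np
for c in ["scene","top"]:
    im=robot.camera(c); cv2.imwrite(f"pics/{c}0.png",im)
    k=robot.get_calibration(c); print(c,k["fx"],k["cx"],k["cy"],np.round(k["cam_to_world"],3).tolist())
    for n in ["reader","dock_top","case","label","lid_handle","catch_knob"]:
        print(n,[(np.round(d["at"]).tolist(),round(d["score"],2)) for d in robot.find_in(c,n)])
a=np.vstack([cv2.imread("pics/scene0.png"),cv2.imread("pics/top0.png")])
s=robot.get_state();print(s)
print(robot.get_calibration("wrist"))
E
```

```text
pics
scene 382.9115338239594 258.11480277843947 186.94130883320403 [[-0.745, 0.414, -0.522, 1.325], [0.667, 0.469, -0.58, 0.836], [0.005, -0.78, -0.625, 0.956], [0.0, 0.0, 0.0, 1.0]]
reader [([144.0, 228.0], 0.69), ([156.0, 250.0], 0.52)]
dock_top [([153.0, 228.0], 0.42)]
case [([203.0, 252.0], 0.86), ([198.0, 249.0], 0.46)]
label [([197.0, 246.0], 0.78)]
lid_handle [([199.0, 249.0], 0.71)]
catch_knob []
top 438.76766665710437 258.8677424363347 194.52670702200638 [[-0.003, -0.99, 0.138, 0.344], [-1.0, 0.001, -0.018, 0.006], [0.018, -0.138, -0.99, 1.427], [0.0, 0.0, 0.0, 1.0]]
reader [([252.0, 359.0], 0.91), ([229.0, 319.0], 0.82), ([214.0, 357.0], 0.75), ([158.0, 339.0], 0.41)]
dock_top [([223.0, 345.0], 0.94)]
case [([167.0, 244.0], 0.68)]
label [([163.0, 249.0], 0.94)]
lid_handle [([159.0, 244.0], 0.98)]
catch_knob []
{'time_s': 0.7, 'qpos': array([ 1.13197841e+00,  2.86224866e-01,  1.57666529e+00,  1.81558416e-05,
        1.27861071e+00, -1.50003937e-01]), 'qvel': array([ 0.00071606, -0.00034168, -0.00030131,  0.00271411, -0.00175854,
       -0.00065276]), 'joint_torque': array([-
[... 186 characters left out ...]
y([4.99713222e-06, 1.43908204e-01, 9.89591040e-01, 4.64387182e-05]), 'force': array([-0.64631465,  0.73746131,  0.03320845]), 'ft_torque': array([-0.01424368, -0.01627831,  0.04848823]), 'grip_force': 0.0, 'finger_gap': 0.08509973547612451}
{'fx': 315.19760538021677, 'fy': 315.19760538021677, 'cx': 255.83425138006353, 'cy': 186.5188299231557, 'T_tool_cam': array([[ 4.86602276e-04, -9.56188456e-01, -2.92751429e-01,
         7.42457117e-02],
       [ 9.99999780e-01,  5.97106583e-04, -2.88108767e-04,
         1.80537769e-04],
       [ 4.50290082e-04, -2.92751224e-01,  9.56188537e-01,
        -1.24385120e-01],
       [ 0.00000000e+00,  0.00000000e+00,  0.00000000e+00,
         1.00000000e+00]])}
```

Run:
```python
import cv2
t=cv2.imread("pics/top0.png"); cv2.imwrite("pics/top1.png",cv2.resize(t[70:330,140:460],(738,600),interpolation=cv2.INTER_CUBIC))
t=cv2.imread("pics/scene0.png"); cv2.imwrite("pics/scene1.png",cv2.resize(t,(800,600),interpolation=cv2.INTER_CUBIC))
```

```text
(no output)
```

View pics/top1.png

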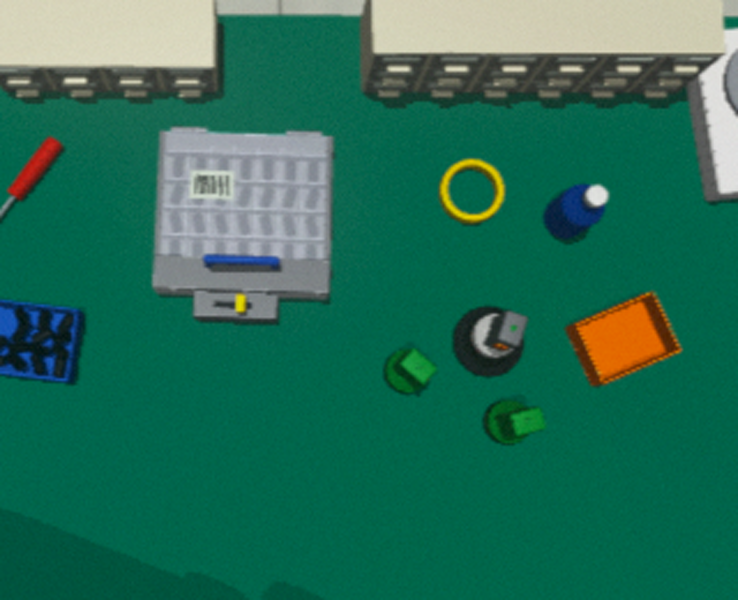

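View pics/scene1.png

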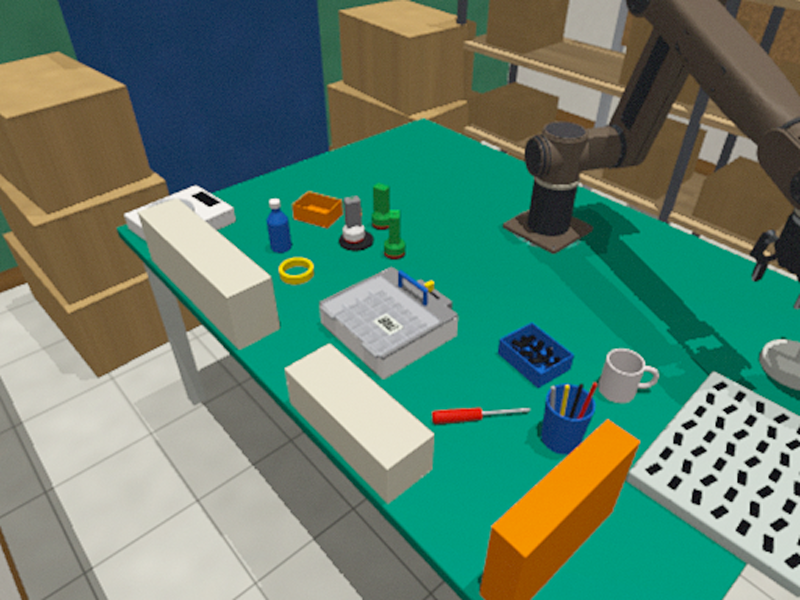

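The top picture shows three reader-shaped things. The grey one on the black dock, at about (row 213, col 361), is the reader because it has a white foot and a grey grip. The two green ones, at about (229, 319) and (252, 359), are decoys. The case is at about (165, 246) with its blue handle and yellow catch on the near side, and the hinge is at the far side. I'll measure these coarsely now.

```bash
cat > h.py <<'E'
from station import robot
import cv2,numpy as np
from scipy.spatial.transform import Rotation as R
def rot(q): return R.from_quat([q[1],q[2],q[3],q[0]])
def cam(name):
    k=robot.get_calibration(name)
    if name=="wrist":
        s=robot.get_state(); T=np.eye(4); T[:3,:3]=rot(s["orientation"]).as_matrix(); T[:3,3]=s["tool_pos"]
        M=T@k["T_tool_cam"]
    else: M=np.array(k["cam_to_world"])
    return k,M
def ray(k,M,rc,z):
    d=M[:3,:3]@np.array([(rc[1]-k["cx"])/k["fx"],(rc[0]-k["cy"])/k["fy"],1.]); o=M[:3,3]
    return o+d*(z-o[2])/d[2]
def proj(k,M,p):
    c=M[:3,:3].T@(np.asarray(p)-M[:3,3]); return c[1]/c[2]*k["fy"]+k["cy"],c[0]/c[2]*k["fx"]+k["cx"]
def down(yaw): # tool down; tool y along world direction yaw
    y=np.array([np.cos(yaw),np.sin(yaw),0]); z=np.array([0,0,-1.]); x=np.cross(y,z)
    return R.from_matrix(np.c_[x,y,z])
def go(p,r):
    s=robot.get_state(); r0=rot(s["orientation"])
    sh=r0.inv().apply(np.asarray(p)-s["tool_pos"])/0.4; tv=(r0.inv()*r).as_rotvec()/(np.pi/2)
    print("row",np.round(np.r_[sh,tv],4),"dist",round(np.linalg.norm(sh)*.4,3),"deg",round(np.linalg.norm(tv)*90,1))
E
python3 - <<'E'
from h import *
im=cv2.imread("pics/top0.png"); k,M=cam("top")
hsv=cv2.cvtColor(im,cv2.COLOR_BGR2HSV).astype(int)
H,S,V=hsv[...,0],hsv[...,1],hsv[...,2]
def seg(m,r0,r1,c0,c1):
    mm=np.zeros_like(m); mm[r0:r1,c0:c1]=m[r0:r1,c0:c1]; r,c=np.nonzero(mm); return np.c_[r,c]
w=seg((H>100)&(H<130)&(S>120)&(V>70),165,200,205,280)
rr=cv2.minAreaRect(w[:,::-1].astype(np.float32));print("handle",len(w),w.mean(0),rr); 
P=np.array([ray(k,M,p,.106) for p in w]); c=P.mean(0); d=np.linalg.svd(P[:,:2]-c[:2])[2][0]; print(c,d,np.degrees(np.arctan2(d[1],d[0])))
w=seg((H>20)&(H<35)&(S>120),185,215,220,270); print("knob",len(w),ray(k,M,w.mean(0),.07))
w=seg((S<100)&(V>100),115,185,205,290)
for z in(.066,):
  rr=cv2.minAreaRect(w[:,::-1].astype(np.float32)); print("case",[np.round(ray(k,M,p[::-1],z)[:2],3) for p in cv2.boxPoints(rr)])
w=seg(V<60,195,240,330,375); (cx,cy),rad=cv2.minEnclosingCircle(w[:,::-1].astype(np.float32)); print("dock",ray(k,M,(cy,cx),.01),rad)
print("top of reader",ray(k,M,(213,361),.13),"label",ray(k,M,(70+185/2.308,140+212/2.306),.066))
c=im[190:265,300:380]; cv2.imwrite("pics/c.png",cv2.resize(c,(640,600),interpolation=cv2.INTER_CUBIC))
g=ray(k,M,(213,361),.13)
go([g[0]-.05,g[1],.33],down(0))
go([.42,-.2,.33],down(0))
E
```

```text
handle 129 [182.37984496 244.23255814] ((244.0025634765625, 182.4286651611328), (32.08668518066406, 4.140217304229736), 2.045408248901367)
[0.56539309 0.02556917 0.106     ] [-0.03559537 -0.99936628] -92.03989524526519
knob 39 [0.51206608 0.02700427 0.07      ]
case [array([0.567, 0.144]), array([0.76 , 0.143]), array([ 0.755, -0.102]), array([ 0.562, -0.095])]
dock [ 0.46483197 -0.32008835  0.01      ] 15.453572273254395
top of reader [ 0.46877107 -0.32286812  0.13      ] label [0.67580129 0.06535035 0.066     ]
row [-1.2335 -2.163  -0.2     0.     -0.      0.8161] dist 0.999 deg 73.5
row [-1.149  -1.8677 -0.1999  0.     -0.      0.8161] dist 0.881 deg 73.5
```

View pics/c.png

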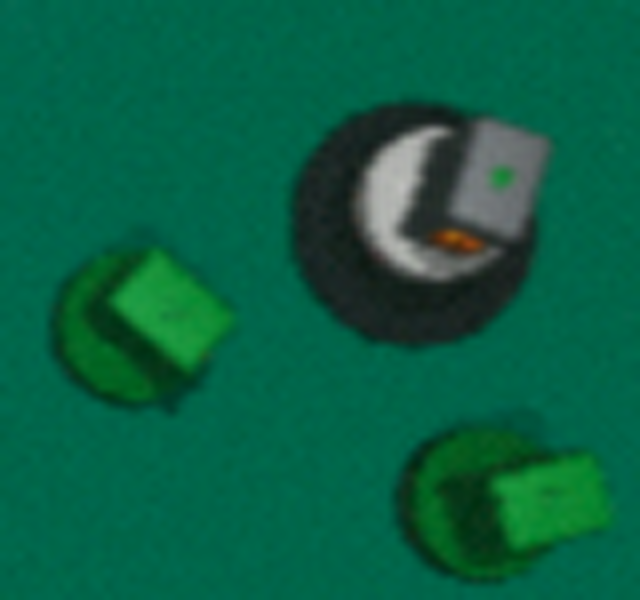

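The enlarged crop confirms the grey reader with its orange trigger, centred at about (500, 175) in the crop, on the black dock. The green look-alikes stay at the left and below. The reader's x axis points about -19° in the world frame, so the fingers should close along about 71°. I'll move on and refine with the wrist camera on the way.

Run:
```python
from h import *
go([.50,.03,.40],down(np.radians(72)))
```

```text
row [-1.1770e+00 -1.2595e+00 -3.7490e-01  1.0000e-04 -0.0000e+00  1.6100e-02] dist 0.706 deg 1.5
```

Request:
carry_out --targets "-0.05 -0.02 -0.12 0 0 0;-0.17 -0.1 -0.19 0 0 0;-0.28 -0.18 -0.25 0 0 0;-0.38 -0.25 -0.3 0 0 0;-0.48 -0.33 -0.35 0 0 0.015;-0.56 -0.41 -0.37 0 0 0.015;-0.64 -0.5 -0.37 0 0 0.015;-0.72 -0.58 -0.37 0 0 0.015;-0.79 -0.66 -0.37 0 0 0.015;-0.79 -0.66 -0.37 0 0 0.015" --gripper -1

```text
time_s: 1.7
tool_pos: [0.4215, 0.3006, 0.3985]
orientation: [0.001, 0.158, 0.987, -0.0]
force: [-0.6, -0.2, -0.0]
finger_gap: 0.0858
grip_force: 0.0
```

Request:
carry_out --targets "-0.08 -0.1 0 0 0 0;-0.15 -0.2 0 0 0 0;-0.22 -0.3 0 0 0 0;-0.29 -0.4 0 0 0 0;-0.34 -0.5 0 0 0 0;-0.38 -0.6 0 0 0 0;-0.38 -0.6 0 0 0 0;-0.38 -0.6 0 0 0 0"

```text
time_s: 2.5
tool_pos: [0.4909, 0.0287, 0.398]
orientation: [-0.0, 0.156, 0.988, 0.0]
force: [0.6, 1.0, -0.9]
finger_gap: 0.0854
grip_force: 0.0
```

Run:
```python
from h import *
k,M=cam("wrist"); np.save("M1.npy",M); print(M[:3,3],robot.get_state()["tool_pos"],robot.get_state()["time_s"])
im=robot.camera("wrist"); cv2.imwrite("pics/w1.png",im); cv2.imwrite("pics/w1b.png",cv2.resize(im,(800,600),interpolation=cv2.INTER_CUBIC))
for n in ["label","lid_handle","catch_knob","case"]: print(n,[(np.round(d["at"],1).tolist(),round(d["score"],2)) for d in robot.find_in("wrist",n)])
```

```text
[0.42035914 0.05173174 0.52241016] [0.49091355 0.02872028 0.3980019 ] 2.5
label [([226.8, 277.7], 0.97)]
lid_handle [([224.1, 281.1], 0.65)]
catch_knob [([224.5, 278.3], 0.7), ([160.5, 261.6], 0.69)]
case [([219.9, 275.2], 0.57)]
```

View pics/w1b.png

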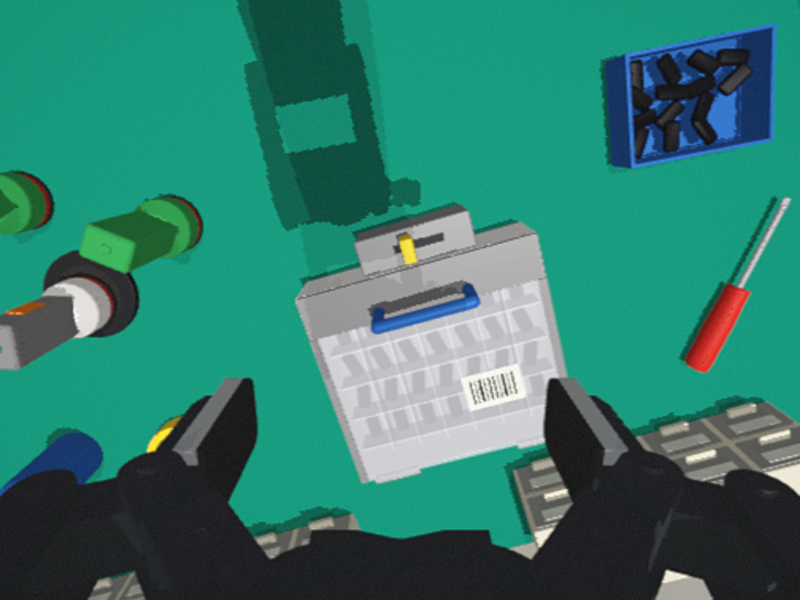

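The wrist picture shows the case clearly: label at about (388, 493), handle at (310, 425) and catch knob at (248, 407), all in enlarged pixels. The reader and dock are at the left edge. I'll fit these and plan the view over the reader.

```bash
cat >> h.py <<'E'
def hs(im):
    h=cv2.cvtColor(im,cv2.COLOR_BGR2HSV).astype(int); return h[...,0],h[...,1],h[...,2]
def pts(m,r0,r1,c0,c1):
    r,c=np.nonzero(m[r0:r1,c0:c1]); return np.c_[r+r0,c+c0]
def line(P):
    c=P[:,:2].mean(0); d=np.linalg.svd(P[:,:2]-c)[2][0]; return c,np.degrees(np.arctan2(d[1],d[0]))%180
E
python3 - <<'E'
from h import *
k=robot.get_calibration("wrist"); M=np.load("M1.npy"); im=cv2.imread("pics/w1.png"); H,S,V=hs(im)
w=pts((H>100)&(H<125)&(S>110)&(V>50),178,216,232,312); 
rr=cv2.minAreaRect(w[:,::-1].astype(np.float32)); bx=cv2.boxPoints(rr)
P=np.array([ray(k,M,p,.106) for p in w]); print("handle",len(w),line(P),rr,[np.round(ray(k,M,b[::-1],.106)[:2],3).tolist() for b in bx])
w=pts((H>20)&(H<35)&(S>110),145,175,245,280); print("knob",len(w),w.min(0),w.max(0),ray(k,M,w.mean(0),.066))
g=(V>200)&(S<40); w=pts(V>215,228,268,290,340); rr=cv2.minAreaRect(w[:,::-1].astype(np.float32)); print("label",len(w),rr,ray(k,M,rr[0][::-1],.066))
# case lid silhouette (top, z~.066)
m=((S<70)&(V>90)).astype(np.uint8)[150:320,185:375]; n,l,st,_=cv2.connectedComponentsWithStats(m); i=1+st[1:,4].argmax(); 
for nm,(a,b) in {"frontL":(299,301),"frontR":(224+0,538)}.items(): pass
for q in [(299,301),(222,538),(482,362),(447,566)]: print("corner",ray(k,M,(q[0]/1.5625,q[1]/1.5625),.06))
go([.42,-.27,.36],down(np.radians(71)))
E
```

```text
handle 661 (array([0.56664846, 0.02735855]), np.float64(87.9932050874002)) ((270.890625, 196.97845458984375), (16.387874603271484, 70.87007904052734), 74.57783508300781) [[0.549, -0.021], [0.552, 0.077], [0.576, 0.077], [0.573, -0.023]]
knob 165 [150 255] [168 266] [0.51508477 0.02855122 0.066     ]
label 835 ((314.5, 247.5), (39.0, 49.0), 90.0) [0.67997685 0.06699694 0.066     ]
corner [ 0.53230349 -0.08676578  0.06      ]
corner [0.53009523 0.15316971 0.06      ]
corner [ 0.75305806 -0.10015812  0.06      ]
corner [0.77892881 0.12562831 0.06      ]
row [-6.05e-02 -7.69e-01  9.51e-02  2.00e-04  1.00e-04  1.39e-02] dist 0.311 deg 1.2
```

Request:
carry_out --targets "-0.01 -0.12 0.015 0 0 0.014;-0.02 -0.24 0.03 0 0 0.014;-0.03 -0.36 0.045 0 0 0.014;-0.04 -0.48 0.06 0 0 0.014;-0.05 -0.6 0.08 0 0 0.014;-0.06 -0.7 0.09 0 0 0.014;-0.06 -0.77 0.095 0 0 0.014;-0.06 -0.77 0.095 0 0 0.014;-0.06 -0.77 0.095 0 0 0.014"

```text
time_s: 3.65
tool_pos: [0.4193, -0.2711, 0.3599]
orientation: [-0.0, 0.166, 0.986, 0.0]
force: [-0.3, 1.0, -1.1]
finger_gap: 0.0855
grip_force: 0.0
```

Run:
```python
from h import *
k,M=cam("wrist"); np.save("M2.npy",M); print(M[:3,3],robot.get_state()["tool_pos"],robot.get_state()["time_s"])
im=robot.camera("wrist"); cv2.imwrite("pics/w2.png",im)
o=im.copy()
for n in ["reader","dock_top"]: print(n,[(np.round(d["at"],1).tolist(),round(d["score"],2)) for d in robot.find_in("wrist",n)])
cv2.imwrite("pics/w2b.png",cv2.resize(im,(800,600),interpolation=cv2.INTER_CUBIC))
```

```text
[ 0.34923905 -0.24661618  0.48433033] [ 0.41931992 -0.2710687   0.35992701] 3.65
reader [([132.9, 306.9], 0.93), ([200.2, 235.0], 0.81), ([120.5, 187.0], 0.77), ([141.5, 490.2], 0.61)]
dock_top [([168.3, 240.6], 0.95), ([224.9, 462.5], 0.24)]
```

View pics/w2b.png

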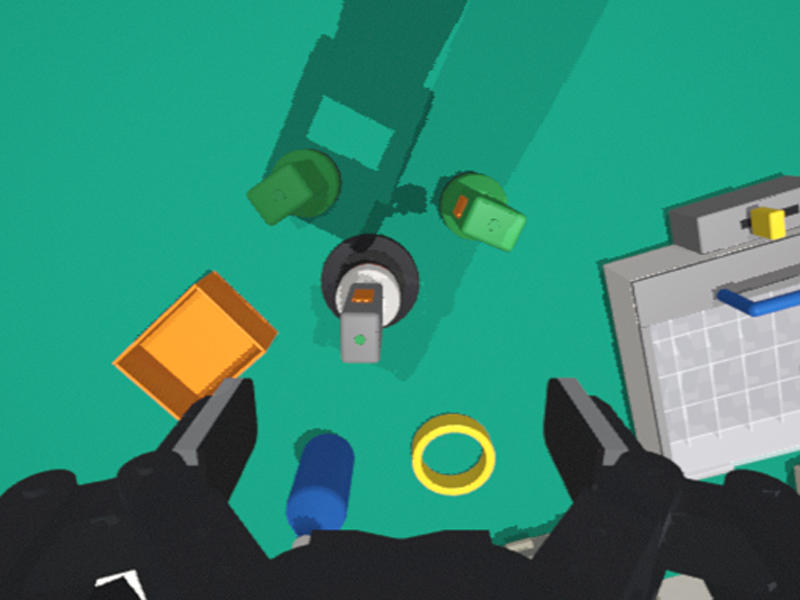

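The wrist picture shows the grey reader top centred at about (337, 362), enlarged pixels, nearly aligned with the tool. The dock is around (282, 370), and the two green decoys are above it.

Run:
```python
from h import *
k=robot.get_calibration("wrist"); M=np.load("M2.npy"); im=cv2.imread("pics/w2.png"); H,S,V=hs(im)
s=1/1.5625
# top face grey
m=((S<40)&(V>105)&(V<190)); m[:200]=0; w=pts(m,200,236,212,250)
rr=cv2.minAreaRect(w[:,::-1].astype(np.float32)); q=np.array([ray(k,M,b[::-1],.14)[:2] for b in cv2.boxPoints(rr)])
print(rr,q.round(4).tolist(),"len",[round(np.linalg.norm(q[i]-q[i-1]),4) for i in range(4)],"c",q.mean(0))
e=q[1]-q[0]; print("edge angle",np.degrees(np.arctan2(e[1],e[0]))%90)
# foot white + dock
m=(V<75); w=pts(m,146,212,202,272); hull=cv2.convexHull(w[:,::-1].astype(np.float32))
P=np.array([ray(k,M,p[0][::-1],.01)[:2] for p in hull]).astype(np.float32); print("dock",cv2.minEnclosingCircle(P),cv2.fitEllipse(P))
m=(V>150)&(S<50); w=pts(m,165,215,215,262); hull=cv2.convexHull(w[:,::-1].astype(np.float32))
P=np.array([ray(k,M,p[0][::-1],.045)[:2] for p in hull]).astype(np.float32); print("foot",cv2.minEnclosingCircle(P))
cv2.imwrite("pics/z.png",cv2.resize(im[140:240,190:290],(600,600),interpolation=cv2.INTER_CUBIC))
```

```text
((233.0, 215.5), (32.0, 31.0), -0.0) [[0.4861, -0.343], [0.4495, -0.3288], [0.4616, -0.2938], [0.4986, -0.3069]] len [np.float64(0.0382), np.float64(0.0392), np.float64(0.037), np.float64(0.0392)] c [ 0.4739464  -0.31816027]
edge angle 68.81363724242993
dock ((0.4671502709388733, -0.31844446063041687), 0.04997183755040169) ((0.46735504269599915, -0.31927862763404846), (0.09652751684188843, 0.09975447505712509), 66.68302154541016)
foot ((0.47517967224121094, -0.3260214030742645), 0.03807497397065163)
```

View pics/z.png

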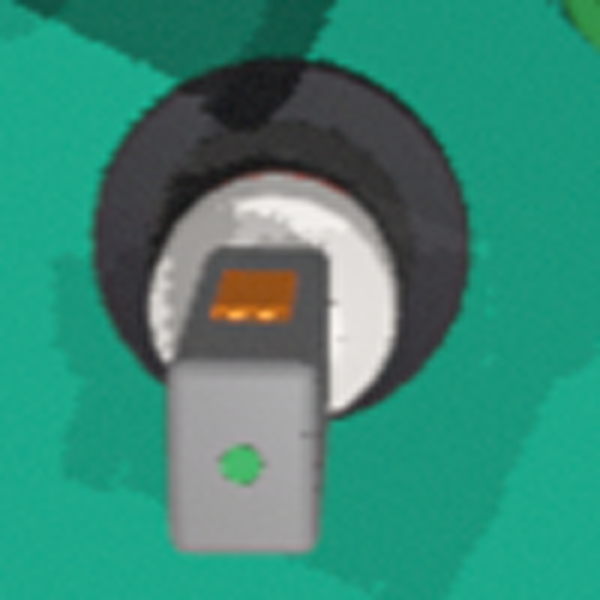

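Run:
```python
from h import *
k=robot.get_calibration("wrist"); M=np.load("M2.npy")
q=np.array([ray(k,M,(140+b/6,190+a/6),.14)[:2] for a,b in [(170,363),(323,360),(317,552),(175,552)]])
for i in range(4):
    e=q[i]-q[i-1]; print(np.linalg.norm(e).round(4),(np.degrees(np.arctan2(e[1],e[0]))%90).round(1))
c=q.mean(0);print("c",c)
go([*c,.2],down(np.radians(71)));go([*c,.112],down(np.radians(71)))
```

```text
0.0399 70.3
0.0295 72.1
0.0406 68.6
0.0283 70.9
c [ 0.47394692 -0.32061983]
row [-1.691e-01 -7.490e-02  4.010e-01  1.000e-04  4.000e-04 -3.000e-04] dist 0.177 deg 0.0
row [-1.689e-01 -7.490e-02  6.210e-01  1.000e-04  4.000e-04 -3.000e-04] dist 0.259 deg 0.0
```

Request:
carry_out --targets "-0.09 -0.04 0.05 0 0 0;-0.169 -0.075 0.1 0 0 0;-0.169 -0.075 0.2 0 0 0;-0.169 -0.075 0.3 0 0 0;-0.169 -0.075 0.4 0 0 0;-0.169 -0.075 0.48 0 0 0;-0.169 -0.075 0.54 0 0 0;-0.169 -0.075 0.59 0 0 0;-0.169 -0.075 0.62 0 0 0;-0.169 -0.075 0.62 0 0 0"

```text
time_s: 4.8
tool_pos: [0.4727, -0.3204, 0.1104]
orientation: [-0.001, 0.166, 0.986, 0.001]
force: [0.3, -0.1, -0.1]
finger_gap: 0.0852
grip_force: 0.0
```

Request:
carry_out --targets "0 0 0 0 0 0;0 0 0 0 0 0;0 0 0 0 0 0;0 0 0 0 0 0;0 0 0 0 0 0;0 0 0 0 0 0;0 0 0 0 0 0;0 0 0 0 0 0" --gripper 1

```text
time_s: 5.6
tool_pos: [0.4737, -0.3225, 0.1133]
orientation: [0.001, 0.166, 0.986, -0.0]
force: [0.3, 2.4, 5.1]
finger_gap: 0.0296
grip_force: 59.8
```

Run:
```python
from h import *
go([.4737,-.3225,.31],down(np.radians(71)))
go([.678,.067,.31],down(np.radians(71)))
```

```text
row [-9.000e-04 -2.000e-04 -4.919e-01 -3.000e-04  1.100e-03 -1.800e-03] dist 0.197 deg 0.2
row [-1.6380e-01  1.0873e+00 -4.9210e-01 -3.0000e-04  1.1000e-03 -1.8000e-03] dist 0.482 deg 0.2
```

Request:
carry_out --targets "0 0 -0.04 0 0 0;0 0 -0.1 0 0 0;0 0 -0.18 0 0 0;0 0 -0.27 0 0 0;0 0 -0.36 0 0 0;0 0 -0.43 0 0 0;0 0 -0.47 0 0 0;0 0 -0.49 0 0 0;0 0 -0.49 0 0 0"

```text
time_s: 6.5
tool_pos: [0.473, -0.3222, 0.3082]
orientation: [0.0, 0.166, 0.986, -0.0]
force: [-0.4, 0.3, -2.2]
finger_gap: 0.0295
grip_force: 59.3
```

Request:
carry_out --targets "-0.01 0.06 0 0 0 0;-0.025 0.16 0 0 0 0;-0.04 0.28 0 0 0 0;-0.06 0.4 0 0 0 0;-0.08 0.52 0 0 0 0;-0.1 0.64 0 0 0 0;-0.115 0.76 0 0 0 0;-0.13 0.87 0 0 0 0;-0.145 0.95 0 0 0 0;-0.15 1 0 0 0 0"

```text
time_s: 7.5
tool_pos: [0.6608, 0.0385, 0.3047]
orientation: [-0.003, 0.165, 0.986, -0.0]
force: [-0.7, 0.9, -1.6]
finger_gap: 0.0294
grip_force: 59.7
```

Run:
```python
from h import *
s=robot.get_state();print(s["tool_pos"],s["qvel"].round(3))
go([.678,.067,.229],down(np.radians(71)))
k,M=cam("wrist"); np.save("M3.npy",M); im=robot.camera("wrist"); cv2.imwrite("pics/w3.png",im); cv2.imwrite("pics/w3b.png",cv2.resize(im,(800,600),interpolation=cv2.INTER_CUBIC))
```

```text
[0.66082594 0.03852873 0.30467687] [ 0.262  0.188 -0.23  -0.025  0.047  0.282]
row [-0.0183  0.0815  0.189  -0.0006 -0.0031 -0.0004] dist 0.083 deg 0.3
```

View pics/w3b.png

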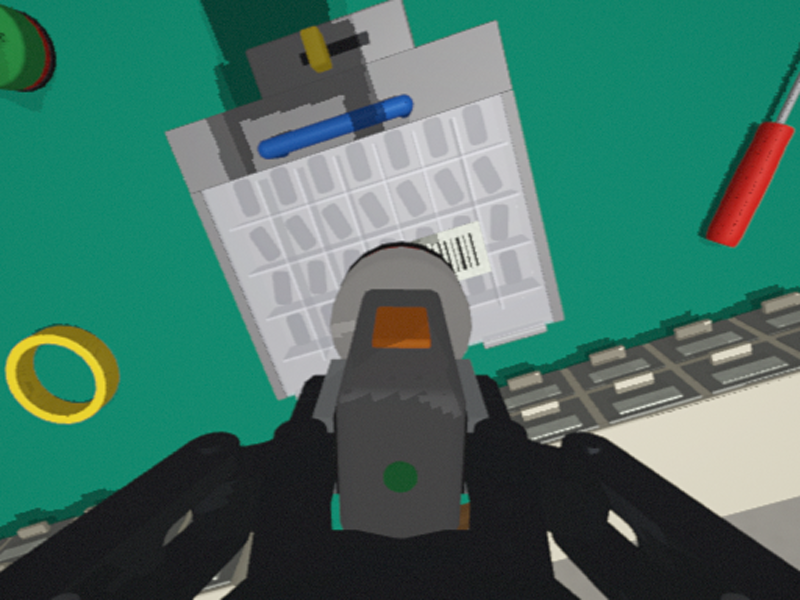

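The reader hangs straight in the grip, and the label shows behind its foot at about (250, 462) enlarged. The arm was still settling, so I'll settle first and then compute.

Request:
carry_out --targets "-0.005 0.018 0.1 0 0 0;-0.005 0.018 0.15 0 0 0;-0.005 0.018 0.17 0 0 0;-0.005 0.018 0.17 0 0 0;-0.005 0.018 0.17 0 0 0"

```text
time_s: 8.05
tool_pos: [0.6656, 0.0415, 0.241]
orientation: [0.001, 0.167, 0.986, -0.0]
force: [-0.3, -0.3, -1.7]
finger_gap: 0.0295
grip_force: 59.7
```

Run:
```python
from h import *
s=robot.get_state();print(s["tool_pos"],s["qvel"].round(3),s["time_s"])
go([.678,.067,.229],down(np.radians(71)))
k=robot.get_calibration("wrist"); M=np.load("M3.npy"); f=1/1.5625
# label right edge corners seen in w3: top-right (475,222), bottom-right(489,272)
for p in [(475,222),(489,272),(260,150),(408,104)]: print(ray(k,M,(p[1]*f,p[0]*f),.066 if p[0]>470 else .106))
```

```text
[0.66560963 0.04145663 0.24104516] [ 0.005 -0.017 -0.025  0.001 -0.003 -0.002] 8.05
row [-0.0082  0.0705  0.0301  0.0001  0.0009 -0.0023] dist 0.031 deg 0.2
[0.66193154 0.09681476 0.066     ]
[0.70200256 0.09605904 0.066     ]
[ 0.56626355 -0.02233782  0.106     ]
[0.57093064 0.07476304 0.106     ]
```

Request:
carry_out --targets "-0.006 0.03 0.015 0 0 0;-0.012 0.07 0.03 0 0 0;-0.012 0.07 0.03 0 0 0;-0.012 0.07 0.03 0 0 0;-0.012 0.07 0.03 0 0 0;-0.012 0.07 0.03 0 0 0"

```text
time_s: 8.65
tool_pos: [0.679, 0.067, 0.2283]
orientation: [0.0, 0.166, 0.986, -0.0]
force: [-0.6, -0.0, -2.9]
finger_gap: 0.0292
grip_force: 59.8
```

Request:
carry_out --targets "0 0 0 0 0 0;0 0 0 0 0 0;0 0 0 0 0 0;0 0 0 0 0 0;0 0 0 0 0 0;0 0 0 0 0 0;0 0 0 0 0 0;0 0 0 0 0 0;0 0 0 0 0 0;0 0 0 0 0 0"

```text
time_s: 9.65
tool_pos: [0.6789, 0.0671, 0.228]
orientation: [-0.0, 0.166, 0.986, 0.0]
force: [-0.1, -0.4, -1.6]
finger_gap: 0.0292
grip_force: 59.8
```

Run:
```python
from h import *
s=robot.get_state();print(s["tool_pos"],s["qvel"].round(3),s["time_s"])
go([.680,.0665,.2285],down(np.radians(71)))
```

```text
[0.67893427 0.06708728 0.22801678] [ 0.     0.     0.     0.001  0.001 -0.002] 9.65
row [-0.003  -0.0005 -0.0012  0.     -0.     -0.0017] dist 0.001 deg 0.2
```

Request:
carry_out --targets "0 0 0 0 0 0;0 0 0 0 0 0;0 0 0 0 0 0;0 0 0 0 0 0;0 0 0 0 0 0;0 0 -0.05 0 0 0;0 0 -0.12 0 0 0;0 0 -0.18 0 0 0;0 0 -0.2 0 0 0;0 0 -0.2 0 0 0"

```text
time_s: 10.65
tool_pos: [0.6796, 0.067, 0.31]
orientation: [0.002, 0.166, 0.986, 0.0]
force: [-0.4, 0.3, -1.8]
finger_gap: 0.0292
grip_force: 59.9
```

Run:
```python
from h import *
go([.4675,-.3195,.30],down(np.radians(71)))
```

```text
row [ 1.8380e-01 -1.0869e+00  2.3200e-02  6.0000e-04  2.2000e-03 -1.7000e-03] dist 0.441 deg 0.3
```

Request:
carry_out --targets "0.01 -0.06 0 0 0 0;0.025 -0.16 0 0 0 0;0.045 -0.28 0 0 0 0;0.065 -0.4 0 0 0 0;0.085 -0.52 0 0 0 0;0.11 -0.64 0 0 0 0;0.13 -0.76 0 0 0 0;0.15 -0.87 0 0 0 0;0.16 -0.95 0 0 0 0;0.17 -1 0 0 0 0"

```text
time_s: 11.65
tool_pos: [0.4814, -0.2902, 0.3057]
orientation: [-0.002, 0.168, 0.986, 0.001]
force: [0.8, 0.4, -1.7]
finger_gap: 0.0295
grip_force: 59.9
```

Request:
carry_out --targets "0.007 -0.04 0.05 0 0 0;0.014 -0.087 0.1 0 0 0;0.014 -0.087 0.2 0 0 0;0.014 -0.087 0.3 0 0 0;0.014 -0.087 0.35 0 0 0;0.014 -0.087 0.35 0 0 0;0.014 -0.087 0.35 0 0 0"

```text
time_s: 12.35
tool_pos: [0.4663, -0.3191, 0.1671]
orientation: [-0.001, 0.166, 0.986, 0.001]
force: [-0.5, 0.6, -0.9]
finger_gap: 0.0295
grip_force: 59.8
```

Run:
```python
from h import *
s=robot.get_state();print(s["tool_pos"],s["qvel"].round(3),s["time_s"])
go([.4675,-.3195,.135],down(np.radians(71)))
go([.4675,-.3195,.114],down(np.radians(71)))
```

```text
[ 0.46633185 -0.31909668  0.16708602] [ 0.001 -0.033 -0.047 -0.    -0.004 -0.001] 12.35
row [-0.0032 -0.0001  0.0802  0.0006 -0.0012 -0.0017] dist 0.032 deg 0.2
row [-3.300e-03 -1.000e-04  1.327e-01  6.000e-04 -1.200e-03 -1.700e-03] dist 0.053 deg 0.2
```

Request:
carry_out --targets "-0.003 0 0.03 0 0 0;-0.003 0 0.06 0 0 0;-0.003 0 0.09 0 0 0;-0.003 0 0.11 0 0 0;-0.003 0 0.12 0 0 0;-0.003 0 0.125 0 0 0;-0.003 0 0.13 0 0 0;-0.003 0 0.13 0 0 0;-0.003 0 0.13 0 0 0"

```text
time_s: 13.25
tool_pos: [0.4681, -0.3201, 0.1165]
orientation: [0.0, 0.166, 0.986, -0.0]
force: [0.1, -0.5, -2.5]
finger_gap: 0.0291
grip_force: 60.0
```

Run:
```python
from h import *
s=robot.get_state();print(s["tool_pos"],s["force"],s["time_s"])
im=robot.camera("top"); cv2.imwrite("pics/t2.png",im)
```

```text
[ 0.46807859 -0.32013411  0.11645887] [ 0.10071889 -0.5152494  -2.51267493] 13.25
```

Request:
carry_out --targets "0.002 0.001 0.003 0 0 0;0.002 0.001 0.006 0 0 0;0.002 0.001 0.006 0 0 0;0.002 0.001 0.006 0 0 0"

```text
time_s: 13.7
tool_pos: [0.4672, -0.3192, 0.1136]
orientation: [-0.0, 0.166, 0.986, 0.0]
force: [0.9, 0.1, -1.9]
finger_gap: 0.0291
grip_force: 60.0
```

Request:
carry_out --targets "0 0 0.002 0 0 0;0 0 0.002 0 0 0;0 0 0.002 0 0 0"

```text
time_s: 14.0
tool_pos: [0.4674, -0.3193, 0.1133]
orientation: [0.0, 0.166, 0.986, -0.0]
force: [-0.9, 1.3, 1.6]
finger_gap: 0.0293
grip_force: 60.3
```

It has touched down, so I'll release and rise straight up.

Request:
carry_out --targets "0 0 0 0 0 0;0 0 0 0 0 0;0 0 0 0 0 0;0 0 0 0 0 0;0 0 0 0 0 0;0 0 0 0 0 0" --gripper -1

```text
time_s: 14.6
tool_pos: [0.4672, -0.3193, 0.1128]
orientation: [0.0, 0.166, 0.986, -0.0]
force: [0.1, 0.0, -1.3]
finger_gap: 0.0853
grip_force: 0.0
```

Request:
carry_out --targets "0 0 -0.03 0 0 0;0 0 -0.1 0 0 0;0 0 -0.2 0 0 0;0 0 -0.3 0 0 0;0 0 -0.4 0 0 0;0.06 0.03 -0.5 0 0 0;0.12 0.06 -0.6 0 0 0;0.17 0.075 -0.62 0 0 0;0.17 0.075 -0.62 0 0 0;0.17 0.075 -0.62 0 0 0"

```text
time_s: 15.6
tool_pos: [0.4128, -0.2685, 0.3614]
orientation: [0.001, 0.166, 0.986, -0.0]
force: [0.8, -0.6, 0.9]
finger_gap: 0.0855
grip_force: 0.0
```

Run:
```python
from h import *
k,M=cam("wrist"); np.save("M4.npy",M); s=robot.get_state();print(s["tool_pos"],s["time_s"])
im=robot.camera("wrist"); cv2.imwrite("pics/w4.png",im)
m=(hs(im)[2]<75); w=pts(m,140,216,195,280); hull=cv2.convexHull(w[:,::-1].astype(np.float32))
P=np.array([ray(k,M,p[0][::-1],.01)[:2] for p in hull]).astype(np.float32); print("dock",cv2.minEnclosingCircle(P))
cv2.imwrite("pics/z4.png",cv2.resize(im[140:240,190:290],(600,600),interpolation=cv2.INTER_CUBIC))
```

```text
[ 0.41281628 -0.26852613  0.36135104] 15.6
dock ((0.46699976921081543, -0.3186703026294708), 0.04987531900405884)
```

View pics/z4.png

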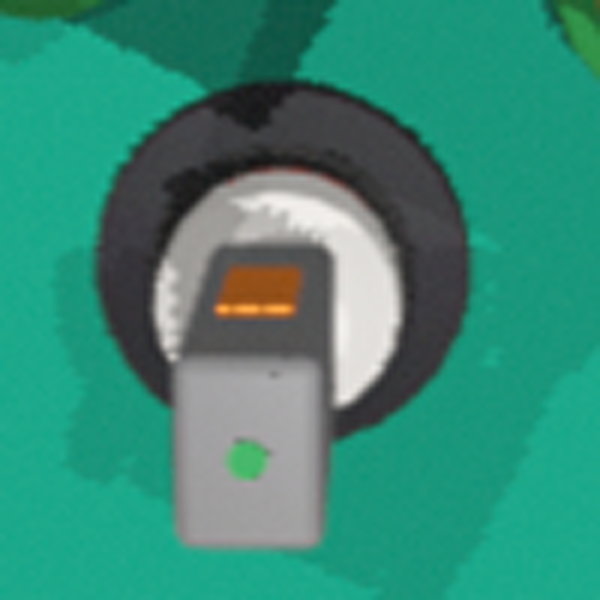

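The reader stands upright on the dock, its top face centred at about (455, 250) in the crop, and the foot sits well inside the dock rim. I'll check the centring numerically and plan the handle approach.

Run:
```python
from h import *
k=robot.get_calibration("wrist"); M=np.load("M4.npy")
q=np.array([ray(k,M,(140+b/6,190+a/6),.14)[:2] for a,b in [(173,362),(325,357),(322,548),(177,547)]]);print(q.mean(0))
# foot widest circle (r30 up to 35mm) on candidates: predicted left/right/top pixel extents in crop
for x in (.464,.467,.470):
    t=np.linspace(0,2*np.pi,200); P=np.array([proj(k,M,(x+.03*np.cos(a),-.319+.03*np.sin(a),z)) for a in t for z in(.01,.045)])
    print(x,((P-[140,190])*6).min(0).round(),((P-[140,190])*6).max(0).round())
go([.50,-.02,.36],down(np.radians(88)))
```

```text
[ 0.46780397 -0.31804892]
0.464 [141. 146.] [408. 392.]
0.467 [152. 151.] [419. 396.]
0.47 [163. 155.] [430. 400.]
row [-1.800e-03  6.587e-01  7.000e-04  3.000e-04 -4.000e-04 -1.908e-01] dist 0.263 deg 17.2
```

Run:
```python
from h import *
go([.568,.0265,.24],down(np.radians(-2.4)))
```

```text
row [-1.244e-01  8.242e-01  3.007e-01 -1.000e-04 -5.000e-04  8.137e-01] dist 0.354 deg 73.2
```

Request:
carry_out --targets "-0.01 0.08 0 0 0 0.08;-0.025 0.17 0 0 0 0.16;-0.04 0.26 0 0 0 0.25;-0.055 0.36 0.05 0 0 0.34;-0.07 0.46 0.1 0 0 0.43;-0.085 0.56 0.15 0 0 0.52;-0.1 0.66 0.2 0 0 0.61;-0.115 0.75 0.25 0 0 0.7;-0.124 0.824 0.28 0 0 0.79;-0.124 0.824 0.3 0 0 0.814" --gripper 0

```text
time_s: 16.65
tool_pos: [0.568, 0.0296, 0.2367]
orientation: [-0.003, 0.722, 0.692, -0.001]
force: [-0.1, -0.8, 0.1]
finger_gap: 0.0421
grip_force: 0.0
```

Request:
carry_out --targets "0 0 0 0 0 0;0 0 0 0 0 0;0 0 0 0 0 0"

```text
time_s: 16.95
tool_pos: [0.5681, 0.0258, 0.2409]
orientation: [0.0, 0.722, 0.692, -0.0]
force: [-1.0, -0.3, -0.6]
finger_gap: 0.0426
grip_force: 0.0
```

Run:
```python
from h import *
k,M=cam("wrist"); np.save("M5.npy",M); s=robot.get_state();print(s["tool_pos"],s["time_s"],s["finger_gap"],s["qvel"].round(3))
im=robot.camera("wrist"); cv2.imwrite("pics/w5.png",im); cv2.imwrite("pics/w5b.png",cv2.resize(im,(800,600),interpolation=cv2.INTER_CUBIC))
go([.568,.0265,.106],down(np.radians(-2.4)))
```

```text
[0.56809971 0.02583067 0.24086511] 16.95 0.04256286541446652 [-0.002 -0.015 -0.003 -0.001 -0.     0.004]
row [ 1.800e-03 -7.000e-04  3.382e-01  5.000e-04  1.000e-04 -6.000e-04] dist 0.135 deg 0.1
```

View pics/w5b.png

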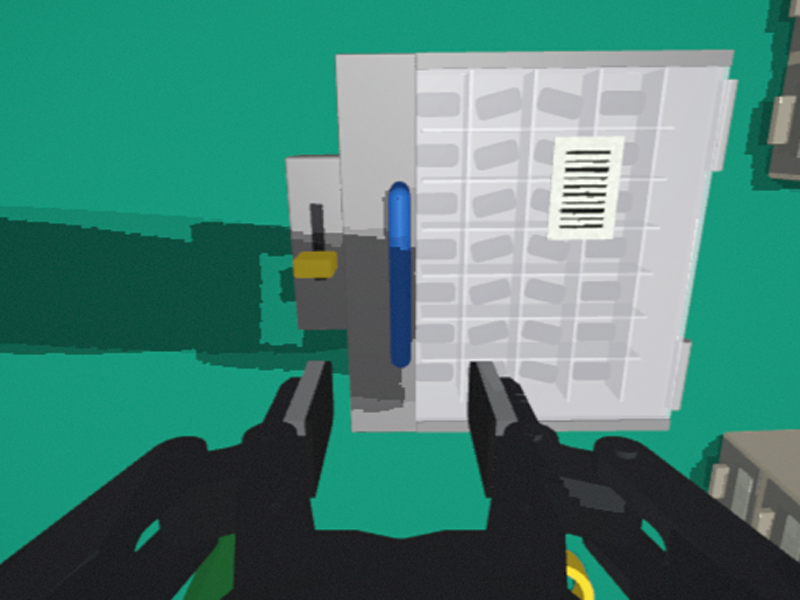

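The gripper is square to the case: the handle is vertical at column 400 (rows 183 to 367), centred between the fingers, with the knob at about (264, 315) and the label at about (188, 588). I'll compute positions and descend.

Run:
```python
from h import *
k=robot.get_calibration("wrist"); M=np.load("M5.npy"); f=1/1.5625
r=lambda c,rw,z: ray(k,M,(rw*f,c*f),z).round(4)
a=r(399,189,.106);b=r(401,361,.106);print("handle",a,b,(a+b)/2,np.degrees(np.arctan2(a[1]-b[1],a[0]-b[0])))
print("label",r(588,188,.066))
# knob top face corners
print("knob",r(296,256,.076),r(336,253,.076),r(336,268,.076),r(294,271,.076), "mid",r(315,262,.076))
```

```text
handle [0.5703 0.0765 0.106 ] [ 0.5673 -0.0208  0.106 ] [0.5688  0.02785 0.106  ] 88.23398867592486
label [0.6828 0.0686 0.066 ]
knob [0.5066 0.0367 0.076 ] [0.5308 0.0376 0.076 ] [0.53   0.0283 0.076 ] [0.5044 0.0275 0.076 ] mid [0.5177 0.0326 0.076 ]
```

Request:
carry_out --targets "0 0 0.1 0 0 0;0 0 0.2 0 0 0;0 0 0.26 0 0 0;0 0 0.31 0 0 0;0 0 0.335 0 0 0;0 0 0.338 0 0 0;0 0 0.338 0 0 0"

```text
time_s: 17.7
tool_pos: [0.5686, 0.0261, 0.1067]
orientation: [0.001, 0.722, 0.692, 0.001]
force: [0.7, -0.1, 0.1]
finger_gap: 0.0425
grip_force: 0.0
```

Request:
carry_out --targets "0 0 0 0 0 0;0 0 0 0 0 0;0 0 0 0 0 0;0 0 0 0 0 0;0 0 0 0 0 0;0 0 0 0 0 0" --gripper 1

```text
time_s: 18.3
tool_pos: [0.5681, 0.0264, 0.1072]
orientation: [0.0, 0.722, 0.692, -0.0]
force: [-3.0, -0.4, 6.7]
finger_gap: 0.0101
grip_force: 58.5
```

Request:
carry_out --targets "0 0 -0.005 0 0 0;0 0 -0.01 0 0 0;0 0 -0.015 0 0 0;0 0 -0.02 0 0 0;0 0 -0.02 0 0 0;0 0 -0.02 0 0 0"

```text
time_s: 18.9
tool_pos: [0.5689, 0.0264, 0.1111]
orientation: [0.002, 0.722, 0.692, 0.002]
force: [11.5, -0.8, -15.4]
finger_gap: 0.0101
grip_force: 58.9
```

Request:
carry_out --targets "0 0 -0.008 0 0 0;0 0 -0.01 0 0 0;0 0 -0.01 0 0 0;0 0 -0.01 0 0 0"

```text
time_s: 19.3
tool_pos: [0.5688, 0.0263, 0.1115]
orientation: [0.002, 0.722, 0.692, 0.002]
force: [20.3, -1.9, -31.9]
finger_gap: 0.01
grip_force: 58.8
```

The lid rose about 4 mm and then stopped hard (32 N upward pull), so it is caught. I'll relax, let go and retreat, then go to the catch.

Request:
carry_out --targets "0 0 0.015 0 0 0;0 0 0.03 0 0 0;0 0 0.03 0 0 0;0 0 0.03 0 0 0"

```text
time_s: 19.7
tool_pos: [0.5681, 0.0264, 0.1072]
orientation: [-0.0, 0.722, 0.692, -0.0]
force: [-1.6, -0.4, 5.8]
finger_gap: 0.0098
grip_force: 62.7
```

Request:
carry_out --targets "0 0 0 0 0 0;0 0 0 0 0 0;0 0 0 0 0 0;0 0 0 0 0 0;0 0 -0.05 0 0 0;0 0 -0.12 0 0 0;0 0 -0.18 0 0 0;0 0 -0.2 0 0 0;0 0 -0.2 0 0 0;0 0 -0.2 0 0 0" --gripper 0

```text
time_s: 20.7
tool_pos: [0.5671, 0.0266, 0.1843]
orientation: [-0.001, 0.722, 0.692, -0.001]
force: [-0.4, -1.0, 0.3]
finger_gap: 0.0427
grip_force: 0.0
```

Run:
```python
from h import *
s=robot.get_state();print(s["tool_pos"],s["force"].round(1),s["finger_gap"])
go([.512,.031,.18],down(np.radians(87.6)))
```

```text
[0.56713361 0.02656961 0.18429092] [-0.4 -1.   0.3] 0.04269174258501202
row [ 5.2000e-03 -1.3820e-01  1.1000e-02 -9.0000e-04 -1.1000e-03 -1.0002e+00] dist 0.055 deg 90.0
```

Request:
carry_out --targets "0 -0.015 0 0 0 -0.09;0 -0.03 0 0 0 -0.18;0 -0.045 0 0 0 -0.27;0 -0.06 0 0 0 -0.36;0 -0.075 0 0 0 -0.45;0 -0.09 0 0 0 -0.54;0 -0.105 0 0 0 -0.63;0 -0.12 0 0 0 -0.72;0.003 -0.13 0 0 0 -0.81;0.005 -0.138 0.01 0 0 -0.9"

```text
time_s: 21.7
tool_pos: [0.5118, 0.0309, 0.1799]
orientation: [-0.001, 0.097, 0.995, 0.0]
force: [0.1, -0.8, 0.6]
finger_gap: 0.0426
grip_force: 0.0
```

Request:
carry_out --targets "0 0 0 0 0 -0.09;0 0 0 0 0 -0.1;0 0 0 0 0 -0.1;0 0 0 0 0 -0.1"

```text
time_s: 22.1
tool_pos: [0.5125, 0.0308, 0.181]
orientation: [-0.001, 0.022, 1.0, 0.0]
force: [0.3, -0.6, -0.5]
finger_gap: 0.0428
grip_force: 0.0
```

Run:
```python
from h import *
k,M=cam("wrist"); np.save("M6.npy",M); s=robot.get_state();print(s["tool_pos"],s["time_s"],s["qvel"].round(3))
im=robot.camera("wrist"); H,S,V=hs(im); cv2.imwrite("pics/w6.png",im)
m=((H>18)&(H<36)&(S>110)).astype(np.uint8); n,l,st,c=cv2.connectedComponentsWithStats(m)
for i in range(1,n):
    if st[i,4]>60: print(st[i],c[i],ray(k,M,c[i][::-1],.076),ray(k,M,c[i][::-1],.068))
p=proj(k,M,(.516,.031,.07)); print(p); r,c=int(p[0]),int(p[1])
cv2.imwrite("pics/z6.png",cv2.resize(im[max(0,r-70):r+70,c-90:c+90],(720,560),interpolation=cv2.INTER_CUBIC)); print(max(0,r-70),c-90)
go([.512,.031,.077],down(np.radians(87.6)))
```

```text
[0.51253899 0.0308015  0.18097399] 22.1 [ 0.002 -0.004 -0.007  0.001  0.002 -0.009]
[245 173  18  37 566] [253.38162544 190.83038869] [0.51176702 0.02897636 0.076     ] [0.51432049 0.02879734 0.068     ]
[  0 303  17  55 620] [  6.22741935 329.41290323] [ 0.63058916 -0.19502314  0.076     ] [ 0.63728563 -0.20301239  0.068     ]
(np.float64(193.52168677857463), np.float64(256.2590500481642))
123 166
row [ 0.0014  0.0004  0.2604  0.     -0.0005 -0.0013] dist 0.104 deg 0.1
```

View pics/z6.png

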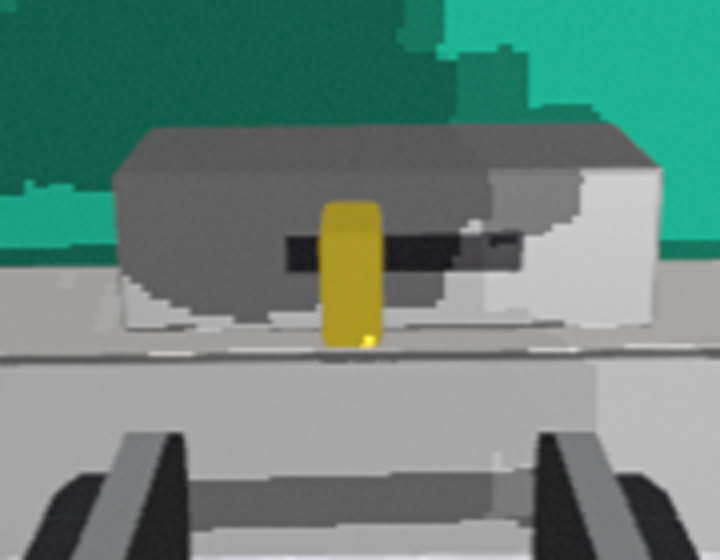

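The crop shows the yellow knob at about (275, 352), between the fingers and about 2 mm to the right (-y) side. The handle and case edge are clear of the pads. I'll descend and grip it.

Request:
carry_out --targets "0.001 -0.005 0.06 0 0 0;0.001 -0.005 0.14 0 0 0;0.001 -0.005 0.2 0 0 0;0.001 -0.005 0.24 0 0 0;0.001 -0.005 0.26 0 0 0;0.001 -0.005 0.26 0 0 0;0.001 -0.005 0.26 0 0 0"

```text
time_s: 22.85
tool_pos: [0.513, 0.0287, 0.0784]
orientation: [0.001, 0.021, 1.0, -0.0]
force: [0.5, 0.0, 0.1]
finger_gap: 0.0426
grip_force: 0.0
```

Request:
carry_out --targets "0 0 0 0 0 0;0 0 0 0 0 0;0 0 0 0 0 0;0 0 0 0 0 0;0 0 0 0 0 0" --gripper 1

```text
time_s: 23.35
tool_pos: [0.5132, 0.0289, 0.0789]
orientation: [0.001, 0.021, 1.0, -0.0]
force: [-1.3, 0.6, 6.4]
finger_gap: 0.0104
grip_force: 61.1
```

Request:
carry_out --targets "0 0.01 0 0 0 0;0 0.02 0 0 0 0;0 0.03 0 0 0 0;0 0.04 0 0 0 0;0 0.05 0 0 0 0;0 0.058 0 0 0 0;0 0.062 0 0 0 0;0 0.062 0 0 0 0;0 0.062 0 0 0 0"

```text
time_s: 24.25
tool_pos: [0.514, 0.0514, 0.0789]
orientation: [0.0, 0.02, 1.0, -0.003]
force: [-2.7, -7.2, 5.9]
finger_gap: 0.0102
grip_force: 61.2
```

Request:
carry_out --targets "0 0.008 0 0 0 0;0 0.01 0 0 0 0;0 0.01 0 0 0 0;0 0.01 0 0 0 0"

```text
time_s: 24.65
tool_pos: [0.514, 0.0521, 0.0789]
orientation: [-0.0, 0.019, 1.0, -0.006]
force: [-4.6, -19.3, 6.1]
finger_gap: 0.0102
grip_force: 61.4
```

The force rose with no further travel, so the slide is at its end stop. I'll relax, release and return to the handle.

Request:
carry_out --targets "0 -0.006 0 0 0 0;0 -0.012 0 0 0 0;0 -0.012 0 0 0 0"

```text
time_s: 24.95
tool_pos: [0.5139, 0.0512, 0.0789]
orientation: [0.0, 0.021, 1.0, -0.001]
force: [-2.4, -4.8, 6.7]
finger_gap: 0.0105
grip_force: 61.4
```

Request:
carry_out --targets "0 0 0 0 0 0;0 0 0 0 0 0;0 0 0 0 0 0;0 0 0 0 0 0;0 0 -0.06 0 0 0;0 0 -0.15 0 0 0;0 0 -0.24 0 0 0;0 0 -0.26 0 0 0;0 0 -0.26 0 0 0;0 0 -0.26 0 0 0" --gripper 0

```text
time_s: 25.95
tool_pos: [0.5124, 0.053, 0.1802]
orientation: [-0.001, 0.021, 1.0, 0.0]
force: [-0.8, -0.6, 0.2]
finger_gap: 0.0427
grip_force: 0.0
```

Run:
```python
from h import *
k,M=cam("wrist"); s=robot.get_state();print(s["tool_pos"],s["time_s"])
im=robot.camera("wrist"); H,S,V=hs(im)
m=((H>18)&(H<36)&(S>110)).astype(np.uint8); n,l,st,c=cv2.connectedComponentsWithStats(m)
for i in range(1,n):
    if st[i,4]>60: print(st[i],ray(k,M,c[i][::-1],.076))
go([.5685,.0268,.19],down(np.radians(-2.2)))
```

```text
[0.5124249  0.0529613  0.18016688] 25.95
[245 175  18  37 558] [0.51253727 0.050989   0.076     ]
row [-0.1436 -0.0594 -0.0266 -0.0017 -0.0019  0.9976] dist 0.063 deg 89.8
```

Knob moved 22 mm. Back over the handle.

Request:
carry_out --targets "-0.02 -0.006 -0.026 0 0 0.09;-0.04 -0.012 -0.026 0 0 0.18;-0.06 -0.02 -0.026 0 0 0.27;-0.08 -0.03 -0.026 0 0 0.36;-0.1 -0.04 -0.026 0 0 0.45;-0.12 -0.05 -0.026 0 0 0.54;-0.13 -0.055 -0.026 0 0 0.63;-0.144 -0.059 -0.026 0 0 0.72;-0.144 -0.059 -0.026 0 0 0.81;-0.144 -0.059 -0.026 0 0 0.9"

```text
time_s: 27.0
tool_pos: [0.5688, 0.0268, 0.1893]
orientation: [-0.002, 0.668, 0.745, -0.001]
force: [-0.0, -0.1, -0.0]
finger_gap: 0.0429
grip_force: 0.0
```

Request:
carry_out --targets "0 0 0 0 0 0.09;0 0 0 0 0 0.098;0 0 0 0 0 0.098;0 0 0 0 0 0.098"

```text
time_s: 27.4
tool_pos: [0.5695, 0.0268, 0.1911]
orientation: [-0.001, 0.72, 0.694, -0.001]
force: [0.1, -0.3, -0.2]
finger_gap: 0.0427
grip_force: 0.0
```

Run:
```python
from h import *
go([.5688,.0268,.106],down(np.radians(-2.2)))
```

```text
row [-2.000e-04 -1.300e-03  2.127e-01 -1.000e-03 -1.000e-04  8.000e-04] dist 0.085 deg 0.1
```

Request:
carry_out --targets "0 -0.001 0.06 0 0 0;0 -0.001 0.13 0 0 0;0 -0.001 0.18 0 0 0;0 -0.001 0.205 0 0 0;0 -0.001 0.212 0 0 0;0 -0.001 0.212 0 0 0;0 -0.001 0.212 0 0 0"

```text
time_s: 28.1
tool_pos: [0.5704, 0.0267, 0.1086]
orientation: [0.001, 0.721, 0.693, 0.001]
force: [0.5, 0.2, 0.4]
finger_gap: 0.0423
grip_force: 0.0
```

Request:
carry_out --targets "0 0 0 0 0 0;0 0 0 0 0 0;0 0 0 0 0 0;0 0 0 0 0 0;0 0 0 0 0 0;0 0 0 0 0 0" --gripper 1

```text
time_s: 28.7
tool_pos: [0.5682, 0.0269, 0.1082]
orientation: [-0.002, 0.72, 0.693, -0.002]
force: [-6.5, 0.5, 5.8]
finger_gap: 0.0101
grip_force: 58.5
```

Run:
```python
# arc rows in tool axes: tool y ~ +case x, tool z down, tool x ~ +case y. lid angle a -> tool turns about tool x
from h import *
s=robot.get_state(); r0=rot(s["orientation"]); print(s["tool_pos"],s["finger_gap"],s["force"])
b=np.radians(-2.0); ex=np.array([np.cos(b),np.sin(b),0]); ey=np.array([-np.sin(b),np.cos(b),0]); ez=np.array([0,0,1.])
for A in range(4,41,4):
    a=np.radians(A); h=lambda a:(-.185*np.cos(a)+.046*np.sin(a))*ex+(.185*np.sin(a)+.046*np.cos(a))*ez
    d=r0.inv().apply(h(a)-h(0))/.4; t=r0.inv().apply(ey*a)/(np.pi/2); print(A,np.r_[d,t].round(3))
```

```text
[0.56815423 0.02685348 0.10821053] 0.010070469807149174 [-6.49831869  0.52086291  5.77320109]
4 [ 0.     0.009 -0.032  0.044 -0.    -0.   ]
8 [ 0.     0.02  -0.063  0.089 -0.    -0.   ]
12 [ 0.     0.034 -0.094  0.133 -0.    -0.   ]
16 [ 0.     0.049 -0.123  0.178 -0.001 -0.   ]
20 [ 0.     0.067 -0.152  0.222 -0.001 -0.   ]
24 [ 0.     0.086 -0.179  0.267 -0.001 -0.   ]
28 [ 0.     0.107 -0.204  0.311 -0.001 -0.   ]
32 [ 0.     0.13  -0.228  0.356 -0.001 -0.   ]
36 [ 0.     0.155 -0.251  0.4   -0.001 -0.   ]
40 [ 0.001  0.181 -0.271  0.444 -0.001 -0.   ]
```

Request:
carry_out --targets "0 -0.002 -0.015 0.022 0 0;0 0.005 -0.032 0.044 0 0;0 0.016 -0.063 0.089 0 0;0 0.03 -0.094 0.133 0 0;0 0.045 -0.123 0.178 0 0;0 0.063 -0.152 0.222 0 0;0 0.063 -0.152 0.222 0 0;0 0.063 -0.152 0.222 0 0"

```text
time_s: 29.5
tool_pos: [0.5946, 0.0259, 0.1672]
orientation: [-0.124, 0.71, 0.683, -0.12]
force: [1.4, -0.0, -3.2]
finger_gap: 0.0098
grip_force: 59.5
```

```bash
cat > arc.py <<'E'
from h import *
s=robot.get_state(); r0=rot(s["orientation"]); p=s["tool_pos"]; print(p,s["finger_gap"],s["force"],s["time_s"])
b=np.radians(-2.0); ex=np.array([np.cos(b),np.sin(b),0]); ey=np.array([-np.sin(b),np.cos(b),0]); ez=np.array([0,0,1.])
h=lambda a:(-.185*np.cos(a)+.046*np.sin(a))*ex+(.185*np.sin(a)+.046*np.cos(a))*ez
hinge=np.array([.5682,.0268,.1075])-h(0); v=p-hinge; A0=np.degrees(np.arctan2(v[2],-v@ex)-np.arctan2(.046,.185)); tl=np.degrees(np.arccos(-r0.as_matrix()[2,2]))
print("lid deg",A0,"r",np.hypot(v@ex,v[2]),np.hypot(.185,.046),"tool tilt",tl)
for A in (24,28,32,36,40):
    d=r0.inv().apply(hinge+h(np.radians(A))-p)/.4; t=r0.inv().apply(ey*np.radians(A-tl))/(np.pi/2); print(A,np.r_[d,t].round(3))
E
python3 arc.py
```

```text
[0.59462678 0.02593573 0.16717805] 0.009798253976473279 [ 1.42585263 -0.01673146 -3.16740072] 29.5
lid deg 19.719700229474718 r 0.1905488316628276 0.19063315556324403 tool tilt 19.88859440207456
24 [-0.     0.01  -0.034  0.046 -0.     0.   ]
28 [ 0.     0.021 -0.066  0.09  -0.     0.   ]
32 [ 0.     0.035 -0.096  0.135 -0.     0.   ]
36 [ 0.     0.05  -0.125  0.179 -0.001  0.   ]
40 [ 0.     0.068 -0.153  0.223 -0.001  0.   ]
```

The lid is open at 20° with low forces. Now up to 40°.

Request:
carry_out --targets "0 0.004 -0.016 0.022 0 0;0 0.01 -0.034 0.046 0 0;0 0.021 -0.066 0.09 0 0;0 0.035 -0.096 0.135 0 0;0 0.05 -0.125 0.179 0 0;0 0.068 -0.153 0.223 0 0;0 0.068 -0.153 0.223 0 0;0 0.068 -0.153 0.223 0 0;0 0.068 -0.153 0.223 0 0"

```text
time_s: 30.4
tool_pos: [0.6406, 0.0244, 0.2148]
orientation: [-0.246, 0.677, 0.652, -0.236]
force: [1.4, 1.4, -5.4]
finger_gap: 0.0099
grip_force: 59.8
```

```bash
python3 arc.py
python3 - <<'E'
from h import *
im=robot.camera("scene"); cv2.imwrite("pics/f.png",cv2.resize(im[80:300,130:450],(800,550),interpolation=cv2.INTER_CUBIC))
E
```

```text
[0.64057894 0.0243654  0.21479591] 0.009904174463755406 [ 1.43401237  1.44543157 -5.43698418] 30.4
lid deg 39.74317241707847 r 0.19019445866164494 0.19063315556324403 tool tilt 39.88848312198602
24 [-0.001 -0.015  0.13  -0.177  0.    -0.001]
28 [-0.001 -0.015  0.096 -0.132  0.    -0.   ]
32 [-0.    -0.012  0.063 -0.088  0.    -0.   ]
36 [-0.    -0.008  0.03  -0.043  0.    -0.   ]
40 [-0.    -0.001 -0.002  0.001 -0.     0.   ]
```

View pics/f.png

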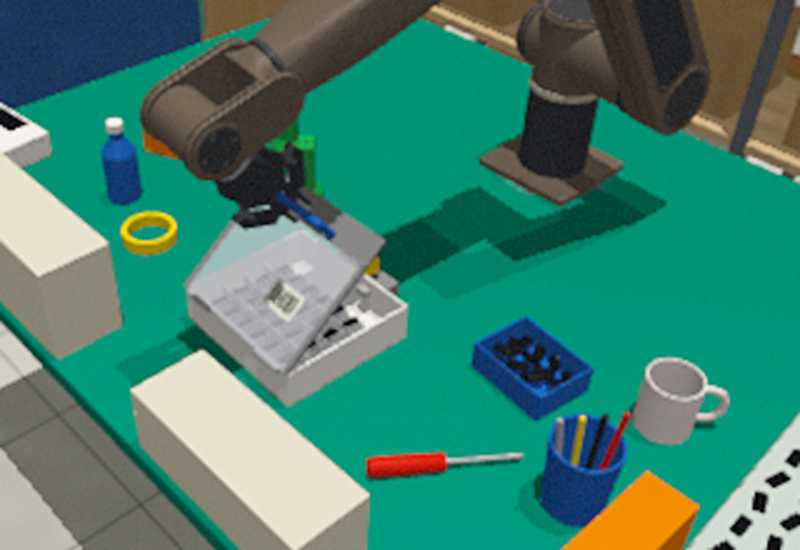

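The picture shows the lid raised to about 40° at (270, 280), with the gripper holding the blue handle at (300, 215). The bystanders in view are undisturbed. I'm handing it in.

```bash
python3 -c "
from station import robot
print(robot.close_job())"
```

```text
the job is handed in; nothing more can be done
None
```

The job is handed in at about 30 s: the label was read, the reader is back upright within about 3 mm of the dock's middle, the lid was tried and found caught, the catch was slid to its open end stop, and the lid is held by the handle at about 40°.

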